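# Seat the bracket and clamp it through the guard window

## Robot

A 7-joint arm with a two-finger parallel gripper is mounted at the origin on the work surface. World frame = base frame: x ahead of the robot, y to its left, z up, the work surface at z = 0. Lengths are in m, angles in rad, forces in N, time in s.
With the tool pointing down it reaches from about 0.4 to 0.85 m from the base axis. Payload 10.4 kg.
Tool frame: the origin (TCP) lies on the centre line of the jaws, within the pads' length; the fingertips stand 14 mm ahead of it and the grasp point (between the pads) lies 5 mm behind it (manip.tip_reach is the distance from the TCP to the fingertips, in m); z points along the fingers, y is the line along which they close (so a half turn about z gives the same grasp; the last joint's range is limited). The gripper opens to 85 mm and grips with 20 to 120 N. Pads are 22 mm wide; open, the fingers measure 114 mm over their backs; the gripper's body (76 mm by 85 mm) begins 54 mm behind the grasp point. The pads swing forward as they close: fully open they stand 13 mm farther back than shut.
Start: joints at [-0.023, 0.332, -0.065, 1.46, 0.022, 1.35, -0.088], TCP at [0.625, 0, 0.245] pointing down, gripper open.
Joint ranges: [-2.6, 2.6], [-0.5, 2.12], [-1.47, 1.34], [0.16, 2.42], [-1.27, 4.41], [0.06, 2.06], [-2.6, 2.6]. Speed limits (rad/s): [2.22, 2.22, 2.79, 2.79, 3.14, 3.14, 3.14].

## Interface

Orientations are given as a unit quaternion [x, y, z, w].
In Python, from workcell import manip gives the robot as it stands.
- The arm moves only by the shell command python3 -m pendant 'ROWS' [FORCE]. ROWS is JSON, a list of rows, each a list of 7 numbers: the shift along the tool's x, y, z in units of 50 mm (1.0 is 50 mm), then the turn, a rotation vector about the tool's x, y, z in units of 8 degrees (1.0 is 8 degrees), then the opening, from -1 (shut) to 1 (fully open), so that 0 is half open. In form: [[dx, dy, dz, ax, ay, az, jaw], ...]. A call has exactly 10 rows; each row is the pose to reach, as a shift and turn from the pose commanded when the call began, along the tool's axes at that moment; what a row does not reach only later rows make up. A row lasts 1/8 s, in which the tool goes at most 62.5 mm and 10.7 degrees, less where a joint would pass 70% of its speed; a pose out of reach is approached as far as the arm can. A call with a gripper value outside its range is refused whole. The fingers move at their own pace and stop on an object; FORCE is the grip in N (left out, the last holds). Time passes only in rows, so rows that repeat a pose let the fingers close, or fill a call up. It gives the time, the measured TCP pose, the force, the opening and the grip force at its end, in the units of the state.
- manip.get_obs(): the state, without advancing time (a new reading comes with each control period).
- manip.camera(name): name is "scene" or "side" or "wrist"; returns (picture, depth): 384x512x3 uint8, red, green, blue; 384x512 float32, m along the optical axis (not along the pixel's ray), 0 where there is no reading.
- manip.get_calibration(name): a dict with "fx", "fy", "cx", "cy" (pixels), "D" ([k1, k2, p1, p2, k3] as OpenCV has them; the pictures are not rectified), "xyz" and "orientation" of the camera in the world. Camera axes: x right, y up, looking along -z (the intrinsics and any distortion apply to the point x, -y, -z); pixel columns grow to the right and rows downward; lengths in m; the calibration is good to about 2 mm. A picture is of the moment at which its call begins: read the wrist's pose just before it. get_calibration takes no time and is no camera call; for the wrist camera it gives the pose at the moment of the call.
- manip.hand_in(): hands the job in; it is judged then, once.
Trained networks look in the newest picture that a camera, given by its name, has taken for a name from the list of things; names that differ only in an ending like _2 or _b are one class to them, and where a whole thing is asked for, a point or a joint stands for the part that bears it (a point fixed in the world has none). Each returns a list of dicts, best first, with "p" (0 to 1); they miss things now and then, are a little off and sometimes report something else, mostly with a low value. They report only what shows in the picture. A call takes as long as a camera call. They do not tell look-alikes from the thing itself.
- manip.find_in(thing, camera): "box" ([left, top, right, bottom] in pixels, round what is visible of it).
- manip.trace(thing, camera): "pixels" (384x512 bool, what is visible of it) and "box" ([left, top, right, bottom] in pixels, round what is visible of it).
- manip.tip_of(thing, camera): "pixel" ([column, row] in pixels: a listed point, or the origin of a listed thing).
The state is a dict: "clock": time; "joint_pos": joint angles; "joint_velocities": joint speeds; "tau": joint torques, N m; "position": TCP position; "ee_rot": TCP orientation; "ft_force": force on the tool from outside, world axes, zero at the start; "torque": the same for the moment, N m; "grip_width": opening from 0.0 (shut) to 1.0 (fully open); "grasp_force": force on a finger pad.
Only numpy, scipy, OpenCV 4.12 (cv2) and the standard library are available. Lean on these libraries where they do the work, as an engineer would, in place of code of your own. Each camera call takes 0.05 s, during which the arm holds its last target. There are 200 camera calls.

## Task

Using the fingers only and without lifting anything, push the blue bracket along its channel on the inspection fixture until it is fully home against the end stop; then reach down through the window of the yellow guard, press the red clamp lever fully down, and come back out clear. Never touch the guard itself with any part of the robot, and leave the white block, the reference sphere and the brass jack where they stand.

Things in the scene. Friction and masses are not known exactly. Their poses are not given: they have to be found in the camera images.
- fixture: Fixed aluminium plate on black feet, 220 (x) x 400 (y) mm; origin at the centre of its underside on the granite, y along the channel towards the stop and guard, z up; top face 30 mm above the granite. Channel: two steel rails 8 mm high, inner faces at x = +-29, from y = -120 to 130 mm. Two black bar handles, 36 mm above the top face, stand at x = +-97, y = -90 to 0 mm
- stop (a point): Foot of the end stop's face, at the channel's middle on the plate's top, 130 mm along the fixture's y from its origin; the stop is a dark steel block 50 mm wide, 22 mm high, inside the guard. Axes as the fixture's
- bracket: Loose blue bracket, about 0.45 kg, 54 (x) x 160 (y) mm; origin at the centre of its underside on the plate between the rails, axes as the fixture's. The front 100 mm is a tongue 16 mm high, the rear 60 mm a block 42 mm high. Slides with a few newtons. Home: the tongue's front end (y = +80) meets the stop, so its origin is at y = 50 mm in the fixture's frame. Starts 40 to 85 mm short of that
- rear_face (a point): Centre of the bracket's flat vertical rear face, 54 mm wide x 42 mm high, 80 mm behind the bracket's origin, 21 mm above the plate's top; push here, above the 8 mm rails, towards the fixture's +y
- guard: Fixed guard over the fixture's +y end (origin and axes of the fixture): yellow level frame 5 mm thick, x = -75 to 75, y = 40 to 180 mm, top face 80 mm above the plate's top, with an open window 92 (x) x 84 (y) mm; four yellow posts, clear walls on the sides, back and upper front; below the front wall an open mouth 50 mm high lets the tongue in. The robot must not touch any of it
- window (a point): Centre of the guard's window, level with the top face of the yellow frame; axes as the fixture's
- lever_pad (a point): Centre of the upper face of the red paddle, 50 mm (x) x 44 mm (y), on the end of the clamp lever, below the window; it lies about 12 mm below the frame's top face with the lever up and about 34 mm below it with the lever fully down; seen from above it stays within 2 mm of the window's centre
- lever (a joint): Clamp lever angle in rad: 0 = up, 0.38 = fully down against its stop. Its pivot runs along the fixture's x, 60 mm from the paddle's centre on the +y side, so the paddle goes down (about 22 mm) when pressed. No spring: about 6 N at the paddle moves it and it stays where it is left. Starts at 0 to 0.06
- white_block: Loose white plastic block 40 x 40 x 45 mm high standing on the fixture plate at its -y end beside the channel; origin at the centre of its underside. Leave alone
- ref_sphere: Loose reference sphere: white ball of 26 mm on a dark steel stand, foot 50 mm wide, 69 mm high over all, on the granite to the left or right of the fixture; origin at the centre of its underside. Leave alone
- jack: Loose brass screw jack, 44 mm wide, 50 mm high, on the granite on the other side of the fixture; origin at the centre of its underside. Leave alone
Mind the look-alikes: they are no part of the job. Of the things like the bracket, leave any that is pink; of the rest the larger one is meant.

How it is judged:
By the outcome, as a careful person would: the job done as asked, in the order asked, and still so for the second after the job is handed in, with the robot touching nothing.
It also fails if it takes over 48 s, if anything falls off the work surface, if the arm or the gripper's body presses on something with over 40 N, if the wrist force passes 120 N, or if a joint passes its speed limit or range.

## Working session

There is one attempt and no reset: what is moved stays moved. The work goes in short steps, Python scripts to look and compute and a shell command to move; the robot and the scene stay as the last step left them, time stands still between calls to the robot, and variables do not carry over. Pictures are saved under pics/ and viewed, at most 10 in all, crops included, and the job is handed in when it is done.

```bash
mkdir -p pics
cat > h.py <<'E'
import numpy as np, cv2
from scipy.spatial.transform import Rotation as R
from workcell import manip
def shot(n,fn=None):
    c=manip.get_calibration(n); im,d=manip.camera(n)
    if fn: cv2.imwrite('pics/'+fn,im[:,:,::-1])
    return c,im,d
def ray(c,uv):
    K=np.array([[c['fx'],0,c['cx']],[0,c['fy'],c['cy']],[0,0,1]])
    p=cv2.undistortPoints(np.array(uv,float).reshape(-1,1,2),K,np.array(c['D'])).reshape(-1,2)
    return np.c_[p[:,0],-p[:,1],-np.ones(len(p))]
def pts(c,uv,dep):
    return np.array(c['xyz'])+R.from_quat(c['orientation']).apply(ray(c,uv)*np.array(dep).reshape(-1,1))
def onz(c,uv,z):
    r=R.from_quat(c['orientation']).apply(ray(c,uv)); o=np.array(c['xyz'])
    return o+r*((z-o[2])/r[:,2])[:,None]
E
python3 - <<'E'
from h import *
print(manip.get_obs())
ims=[]
for n in ['scene','side','wrist']:
    c,im,d=shot(n); ims.append(im); print(n,c['xyz'],c['orientation'],c['fx'])
    for t in ['fixture','bracket','guard','white_block','lever_pad','rear_face','window','ref_sphere','jack','stop']:
        f=manip.tip_of(t,n)
        for x in f[:3]:
            u,v=np.array(x['pixel']); i,j=int(np.clip(v,0,383)),int(np.clip(u,0,511))
            print(t,round(x['p'],2),np.round([u,v]),np.round(pts(c,[[u,v]],[d[i,j]])[0],3))
a=np.zeros((768,1024,3),np.uint8)
a[:384,:512]=ims[0];a[:384,512:]=ims[1];a[384:,:512]=ims[2]
cv2.imwrite('pics/a.png',cv2.resize(a,(800,600))[:,:,::-1])
E
```

```text
{'clock': 0.0, 'joint_pos': array([-0.02262465,  0.33284106, -0.06470299,  1.46091507,  0.02157329,
        1.34987543, -0.0885004 ]), 'joint_velocities': array([ 1.23829715e-03,  7.65262281e-04, -8.79790253e-04,  1.22147562e-04,
       -1.13165331e-03,  1.46049524e-05, -2.16266738e-03]), 'tau': array([ 4.98105128e-04, -6.25449800e+01,  4.97091911e-02, -3.91610491e+01,
        1.63588714e-02,  9.83294769e-03, -6.01235030e-06]), 'position': array([6.24663053e-01, 2.25753742e-05, 2.44547679e-01]), 'ee_rot': array([ 7.07091897e-01,  7.07121345e-01, -4.87443766e-04, -4.63176352e-04]), 'ft_force': array([-0.37207133, -0.16664201,  0.29830831]), 'torque': array([ 0.02196273, -0.0076419 , -0.00162928]), 'grasp_force': 0.0, 'grip_width': 1.0000925380746524}
scene [ 0.94953816 -0.5621402   0.92316317] [0.33012147 0.10960902 0.31767281 0.88209391] 364.3817655735988
fixture 0.72 [283. 214.] [ 0.612 -0.021  0.071]
fixture 0.49 [303. 181.] [0.598 0.091 0.109]
bracket 0.74 [286. 204.] [0.597 0.01  0.074]
bracket 0.7 [187. 198.] [ 0.335 -0.146  0.042]
white_block 0.52 [286. 254.] [ 0.7   -0.125  0.
[... 816 characters left out ...]
rear_face 0.65 [296. 194.] [ 0.406 -0.203 -0.006]
rear_face 0.55 [185. 280.] [0.637 0.349 0.033]
rear_face 0.43 [233. 196.] [ 0.592 -0.013  0.074]
window 0.62 [235. 211.] [0.576 0.037 0.051]
ref_sphere 0.44 [260. 161.] [ 0.568 -0.417  0.016]
jack 0.66 [248. 334.] [0.456 0.481 0.019]
wrist [0.62593298 0.07231393 0.37357006] [-1.42867316e-01 -6.03673548e-04  3.28938527e-04  9.89741611e-01] 301.1610726513718
bracket 0.96 [219. 139.] [0.585 0.034 0.054]
bracket 0.71 [ 39. 256.] [ 0.349 -0.113  0.042]
white_block 0.84 [312. 251.] [ 0.687 -0.093  0.063]
lever_pad 0.83 [178.  23.] [0.558 0.136 0.095]
rear_face 0.81 [ 87. 266.] [ 0.396 -0.138  0.022]
rear_face 0.74 [236. 205.] [ 0.602 -0.034  0.072]
```

View pics/a.png

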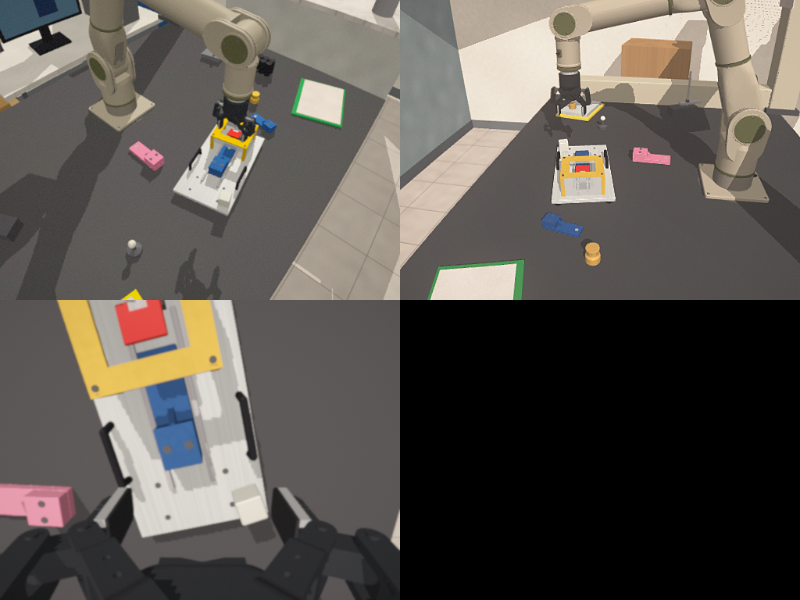

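The picture shows the fixture with the yellow guard and red paddle (wrist picture, top, paddle near 178,23).

Three bracket look-alikes:
- Blue one in the channel, wrist (219,139).
- Pink one, wrist (39,256): to be left.
- Small blue one loose on the granite, scene (350,164).

The blue one in the channel fits: it's not pink, it's the larger blue one, and it lies between the rails. I'll back off for a better look and confirm with a crop.

```bash
python3 -m pendant '[[-0.5,0,-0.3,0,0,-0.5,-1],[-1,0,-0.6,0,0,-1,-1],[-1.5,0,-1,0,0,-1.5,-1],[-2,0,-1,0,0,-1.8,-1],[-2,0,-1,0,0,-1.8,-1],[-2,0,-1,0,0,-1.8,-1],[-2,0,-1,0,0,-1.8,-1],[-2,0,-1,0,0,-1.8,-1],[-2,0,-1,0,0,-1.8,-1],[-2,0,-1,0,0,-1.8,-1]]'
cat > m.py <<'E'
from h import *
def cloud(c,im,d,mask):
    v,u=np.nonzero(mask&(d>0)); return pts(c,np.c_[u,v],d[v,u])
def hsv(im): return cv2.cvtColor(im,cv2.COLOR_RGB2HSV)
E
python3 - <<'E'
from m import *
print('tip',manip.tip_reach)
ims={}
for n in ['wrist','scene','side']:
    c,im,d=shot(n); h=hsv(im); ims[n]=im
    if n=='wrist': np.savez('w.npz',im=im,d=d)
    y=cloud(c,im,d,(h[...,0]>15)&(h[...,0]<32)&(h[...,1]>120)&(h[...,2]>90))
    y=y[(abs(y[:,2]-.11)<.008)&(abs(y[:,0]-.57)<.15)&(abs(y[:,1]-.1)<.2)]
    if len(y)>50:
        r=cv2.minAreaRect(y[:,:2].astype(np.float32)*1000); print(n,len(y),'frame',r,np.median(y[:,2]))
    b=cloud(c,im,d,(h[...,0]>98)&(h[...,0]<125)&(h[...,1]>110))
    b=b[(abs(b[:,2]-.072)<.006)&(abs(b[:,0]-.6)<.08)&(abs(b[:,1])<.1)]
    if len(b)>50: print('  block top',len(b),cv2.minAreaRect(b[:,:2].astype(np.float32)*1000),np.median(b[:,2]))
    r=cloud(c,im,d,((h[...,0]<8)|(h[...,0]>172))&(h[...,1]>160))
    r=r[(r[:,2]>.08)&(abs(r[:,1]-.13)<.06)]
    if len(r)>50: print('  paddle',len(r),r.mean(0),r[:,2].min(),r[:,2].max(), cv2.minAreaRect(r[:,:2].astype(np.float32)*1000))
    for t in ['lever_pad','window','rear_face','stop','fixture','white_block']:
        for x in manip.tip_of(t,n)[:2]:
            u,v=x['pixel']; z={'lever_pad':.097,'window':.11,'rear_face':.051,'stop':.03,'fixture':0,'white_block':.03}[t]
            print('  ',t,round(x['p'],2),np.round([u,v]),np.round(onz(c,[[u,v]],z)[0],3))
a=np.zeros((600,800,3),np.uint8); a[:]=0
a[:384,:512]=ims['wrist']; a[384:,:288]=cv2.resize(ims['scene'][120:264,230:374],(288,216)); a[384:,300:588]=cv2.resize(ims['side'][200:320,140:300],(288,216))
cv2.imwrite('pics/b.png',a[:,:,::-1])
print(manip.get_obs()['position'],R.from_quat(manip.get_obs()['ee_rot']).as_matrix())
E
```

```text
clock: 2.9
position: [0.625, -0.0998, 0.2954]
ee_rot: [0.613, 0.79, 0.0, 0.0]
ft_force: [-0.1, -0.1, 0.2]
grip_width: 0.001
grasp_force: 0.0
tip 0.014
  block top 2365 ((593.3526611328125, -10.718643188476562), (50.810089111328125, 64.6085433959961), 12.925896644592285) 0.0716179847363772Traceback (most recent call last):
  File "<stdin>", line 14, in <module>
  File "m.py", line 3, in cloud
    v,u=np.nonzero(mask&(d>0)); return pts(c,np.c_[u,v],d[v,u])
                                       ~~~^^^^^^^^^^^^^^^^^^^^^
  File "h.py", line 13, in pts
    return np.array(c['xyz'])+R.from_quat(c['orientation']).apply(ray(c,uv)*np.array(dep).reshape(-1,1))
                                                                  ~~~^^^^^^
  File "h.py", line 10, in ray
    p=cv2.undistortPoints(np.array(uv,float).reshape(-1,1,2),K,np.array(c['D'])).reshape(-1,2)
      ~~~~~~~~~~~~~~~~~~~^^^^^^^^^^^^^^^^^^^^^^^^^^^^^^^^^^^^^^^^^^^^^^^^^^^^^^^
cv2.error: OpenCV(4.12.0) /io/opencv/modules/calib3d/src/undistort.dispatch.cpp:347: error: (-215:Assertion failed) CV_IS_MAT(_src) && CV_IS_MAT(_dst) && (_src->rows == 1 || _src->cols == 1) && (_dst->rows == 1 || _dst->cols == 1) && _src->cols + _src->rows - 1 == _dst->rows + _dst->cols - 1 && (CV_MAT_TYPE(_src->type) == CV_32FC2 || CV_MAT_TYPE(_src->type) == CV_64FC2) && (CV_MAT_TYPE(_dst->type) == CV_32FC2 || CV_MAT_TYPE(_dst->type) == CV_64FC2) in function 'cvUndistortPointsInternal'
```

Empty masks need guarding against. I'll widen the frame colour and position gates.

```bash
sed -i 's/v,u=np.nonzero(mask&(d>0)); return/v,u=np.nonzero(mask\&(d>0))\n    return np.zeros((0,3)) if len(u)==0 else/' m.py
cat > look.py <<'E'
from m import *
ims={}
for n in ['wrist','scene','side']:
    c,im,d=shot(n); h=hsv(im); ims[n]=im
    y=cloud(c,im,d,(h[...,0]>12)&(h[...,0]<35)&(h[...,1]>90)&(h[...,2]>90))
    y=y[(abs(y[:,2]-.11)<.008)&(abs(y[:,0]-.57)<.15)&(abs(y[:,1]-.1)<.2)]
    if len(y)>50:
        r=cv2.minAreaRect(y[:,:2].astype(np.float32)*1000); print(n,len(y),'frame',np.round(np.hstack(r),1),np.median(y[:,2]))
    b=cloud(c,im,d,(h[...,0]>98)&(h[...,0]<125)&(h[...,1]>110))
    b=b[(abs(b[:,2]-.072)<.006)&(abs(b[:,0]-.6)<.08)&(abs(b[:,1])<.1)]
    if len(b)>50: print('  block top',len(b),np.round(np.hstack(cv2.minAreaRect(b[:,:2].astype(np.float32)*1000)),1))
    r=cloud(c,im,d,((h[...,0]<8)|(h[...,0]>172))&(h[...,1]>160))
    r=r[(r[:,2]>.06)&(abs(r[:,1]-.13)<.06)&(abs(r[:,0]-.56)<.06)]
    if len(r)>50: print('  paddle',len(r),r.mean(0),np.percentile(r[:,2],[2,50,98]), np.round(np.hstack(cv2.minAreaRect(r[:,:2].astype(np.float32)*1000)),1))
    for t,z in {'lever_pad':.097,'window':.11,'rear_face':.051,'stop':.03,'fixture':0}.items():
        for x in manip.tip_of(t,n)[:2]:
            u,v=x['pixel']
            print('  ',t,round(x['p'],2),np.round([u,v]),np.round(onz(c,[[u,v]],z)[0],3))
E
cat > l1.py <<'E'
from look import *
a=np.zeros((600,800,3),np.uint8)
a[:384,:512]=ims['wrist']; a[384:,:288]=cv2.resize(ims['scene'][120:264,230:422],(288,216)); a[384:,300:588]=cv2.resize(ims['side'][180:300,140:300],(288,216))
cv2.imwrite('pics/b.png',a[:,:,::-1])
E
python3 l1.py
```

```text
block top 2361 [593.3 -10.4  50.8  65.3  13. ]
   rear_face 0.96 [ 87. 141.] [ 0.413 -0.128  0.051]
   rear_face 0.8 [246. 110.] [ 0.597 -0.044  0.051]
scene 690 frame [570.6 138.2 124.8 146.4  14.3] 0.10938473815691685
  block top 298 [593.5 -15.5  53.8  63.9  11.7]
  paddle 73 [0.57176083 0.12957007 0.09557273] [0.09050812 0.09552172 0.09913844] [567.6 133.7  31.7  42.1  12.3]
   lever_pad 0.7 [299. 172.] [0.561 0.125 0.097]
   window 0.6 [301. 164.] [0.553 0.144 0.11 ]
   rear_face 0.96 [274. 221.] [ 0.599 -0.048  0.051]
   rear_face 0.78 [203. 210.] [ 0.412 -0.152  0.051]
   stop 0.96 [300. 179.] [0.553 0.157 0.03 ]
   fixture 0.66 [284. 216.] [0.59  0.017 0.   ]
side 1041 frame [558.6 137.2 150.5 148.5  12.9] 0.10891789015106479
  block top 80 [593.6 -22.1  51.6  40.6  10. ]
  paddle 123 [0.55986673 0.13249199 0.09468562] [0.09155142 0.09467109 0.0977978 ] [560.2 130.8  45.2  38.9  10.8]
   lever_pad 0.59 [236. 217.] [0.55  0.144 0.097]
   window 0.88 [234. 211.] [0.555 0.135 0.11 ]
   rear_face 0.73 [184. 280.] [0.629 0.368 0.051]
   rear_face 0.64 [233. 197.] [ 0.599 -0.049  0.051]
   fixture 0.67 [233. 225.] [0.582 0.037 0.   ]
```

View pics/b.png

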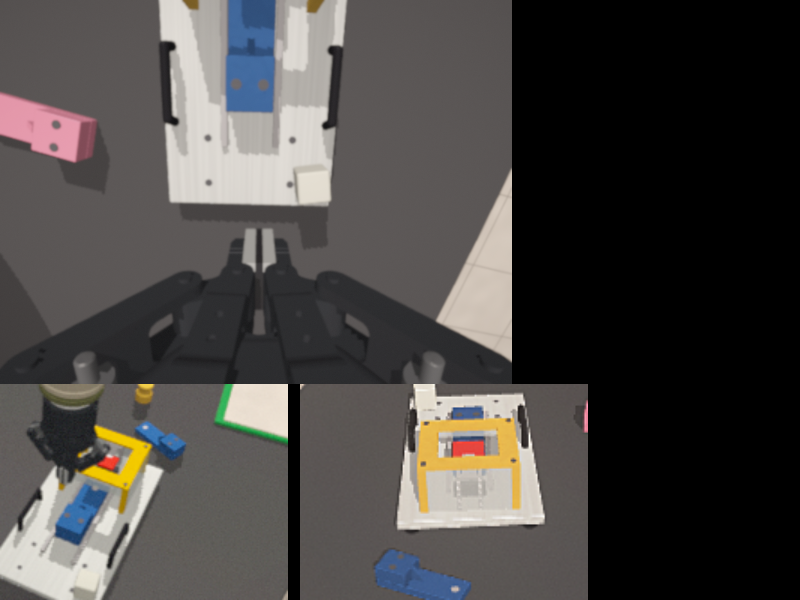

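The crop confirms it. The blue bracket between the rails (wrist 250,85) is larger than the loose blue one behind the guard, and the pink one (50,125) stays. Fixture yaw is about 13°, the rear face is near (0.600,-0.041) and the window centre near (0.558,0.137). Going down behind the rear face.

```bash
python3 -m pendant '[[0.27,-0.11,0.5,0,0,0.18,-1],[0.53,-0.22,1.2,0,0,0.18,-1],[0.53,-0.22,1.9,0,0,0.18,-1],[0.53,-0.22,2.6,0,0,0.18,-1],[0.53,-0.22,3.3,0,0,0.18,-1],[0.53,-0.22,3.9,0,0,0.18,-1],[0.53,-0.22,4.3,0,0,0.18,-1],[0.53,-0.22,4.57,0,0,0.18,-1],[0.53,-0.22,4.57,0,0,0.18,-1],[0.53,-0.22,4.57,0,0,0.18,-1]]'
cat > l2.py <<'E'
from look import *
import sys
o=manip.get_obs(); print(o['position'],o['ft_force'],o['clock'])
a=np.zeros((600,800,3),np.uint8)
a[:384,:512]=ims['wrist']; a[384:,:288]=cv2.resize(ims['scene'][150:294,200:392],(288,216)); a[384:,300:588]=cv2.resize(ims['side'][150:270,160:320],(288,216))
cv2.imwrite('pics/'+sys.argv[1],a[:,:,::-1])
E
python3 l2.py c.png
```

```text
clock: 5.1
position: [0.6085, -0.0771, 0.0679]
ee_rot: [0.623, 0.782, 0.0, 0.001]
ft_force: [0.3, 0.1, -0.2]
grip_width: -0.001
grasp_force: 0.0
  block top 17938 [592.7 -10.4  53.   67.   13.1]
   rear_face 0.61 [256. 178.] [ 0.601 -0.043  0.051]
   fixture 0.66 [377. 299.] [ 0.716 -0.128  0.   ]
scene 648 frame [574.9 138.  116.8 144.7  14.2] 0.10933849290921377
  paddle 107 [0.56400648 0.12882493 0.09558168] [0.0912992  0.09549031 0.09943375] [561.5 132.1  44.1  41.2  14.6]
   lever_pad 0.54 [298. 171.] [0.558 0.127 0.097]
   window 0.71 [299. 164.] [0.548 0.142 0.11 ]
   window 0.22 [283. 217.] [ 0.635 -0.055  0.11 ]
   rear_face 0.65 [349. 162.] [0.643 0.311 0.051]
   rear_face 0.54 [276. 222.] [ 0.606 -0.047  0.051]
   stop 0.96 [303. 179.] [0.559 0.16  0.03 ]
   fixture 0.9 [282. 214.] [0.58  0.022 0.   ]
side 1043 frame [558.3 138.1 150.5 144.4  13.1] 0.10882224154978459
  block top 81 [593.6 -21.   51.4  40.4  10.9]
  paddle 123 [0.55976651 0.13288958 0.094937  ] [0.09154961 0.09479356 0.09848842] [559.1 134.3  45.   35.1  12.3]
   lever_pad 0.47 [237. 216.] [0.548 0.137 0.097]
   window 0.69 [234. 212.] [0.554 0.143 0.11 ]
   rear_face 0.93 [183. 280.] [0.632 0.369 0.051]
   rear_face 0.57 [298. 195.] [ 0.392 -0.089  0.051]
   fixture 0.86 [234. 226.] [0.577 0.044 0.   ]
   fixture 0.41 [210. 190.] [ 0.712 -0.171  0.   ]
[ 0.60778929 -0.07705829  0.06683791] [-0.6721508  -0.82237791  0.83828181] 6.0
```

View pics/c.png

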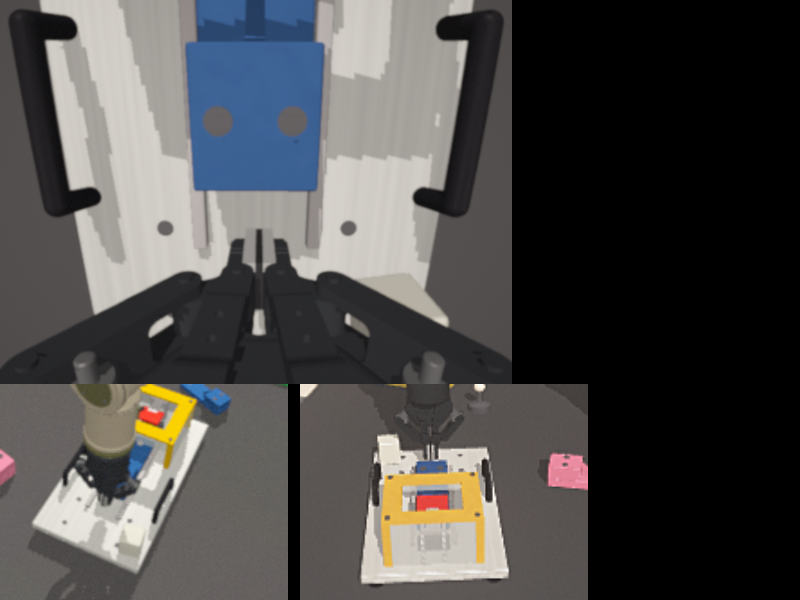

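The fingers are centred behind the blue block (rear edge at row 190, fingertips at 258,235). Pushing, slowing towards the end.

```bash
python3 -m pendant '[[0.15,0,0,0,0,0,-1],[0.3,0,0,0,0,0,-1],[0.42,0,0,0,0,0,-1],[0.54,0,0,0,0,0,-1],[0.66,0,0,0,0,0,-1],[0.78,0,0,0,0,0,-1],[0.9,0,0,0,0,0,-1],[1.0,0,0,0,0,0,-1],[1.1,0,0,0,0,0,-1],[1.15,0,0,0,0,0,-1]]'
python3 -m pendant '[[0.02,0,0,0,0,0,-1],[0.04,0,0,0,0,0,-1],[0.06,0,0,0,0,0,-1],[0.08,0,0,0,0,0,-1],[0.1,0,0,0,0,0,-1],[0.12,0,0,0,0,0,-1],[0.14,0,0,0,0,0,-1],[0.16,0,0,0,0,0,-1],[0.16,0,0,0,0,0,-1],[0.16,0,0,0,0,0,-1]]'
python3 l2.py d.png
```

```text
clock: 7.25
position: [0.5949, -0.0206, 0.0669]
ee_rot: [0.623, 0.782, 0.0, 0.0]
ft_force: [0.2, -3.4, 1.1]
grip_width: 0.001
grasp_force: 1.8
clock: 8.5
position: [0.5931, -0.013, 0.0668]
ee_rot: [0.623, 0.782, 0.0, -0.0]
ft_force: [0.7, -2.9, 1.5]
grip_width: -0.004
grasp_force: 1.4
wrist 30576 frame [573.2  75.7 149.1  15.9  13. ] 0.10957378920106559
  block top 15828 [583.1  31.   52.8  68.2  13. ]
   rear_face 0.94 [256. 224.] [ 0.59  -0.002  0.051]
scene 548 frame [587.4 141.8  90.7 145.5  14.5] 0.10949058772589099
  paddle 57 [0.57407581 0.13265811 0.09534291] [0.09215202 0.09489926 0.09931073] [573.7 134.5  23.1  39.3  21.6]
   lever_pad 0.64 [292. 197.] [0.605 0.028 0.097]
   lever_pad 0.47 [298. 172.] [0.562 0.121 0.097]
   window 0.9 [297. 164.] [0.544 0.138 0.11 ]
   window 0.37 [326. 127.] [0.517 0.351 0.11 ]
   rear_face 0.7 [200. 209.] [ 0.401 -0.154  0.051]
   rear_face 0.69 [348. 162.] [0.642 0.309 0.051]
   stop 0.87 [302. 180.] [0.559 0.155 0.03 ]
   fixture 0.87 [282. 217.] [ 0.587  0.011 -0.   ]
side 1046 frame [558.6 137.4 150.7 146.3  13.6] 0.10886988585417384
  paddle 122 [0.55955988 0.13293614 0.09481866] [0.0911166  0.09489144 0.09831915] [558.4 134.1  48.4  36.3   9.4]
   lever_pad 0.7 [234. 214.] [0.557 0.131 0.097]
   window 0.55 [233. 212.] [0.557 0.142 0.11 ]
   rear_face 0.89 [186. 282.] [0.624 0.376 0.051]
   rear_face 0.89 [297. 195.] [ 0.396 -0.088  0.051]
   fixture 0.82 [234. 224.] [0.58  0.033 0.   ]
[ 0.59308136 -0.01301911  0.06681439] [-0.26057254 -0.9099618   0.30486612] 9.4
```

```bash
python3 -m pendant '[[0.02,0,0,0,0,0,-1],[0.04,0,0,0,0,0,-1],[0.06,0,0,0,0,0,-1],[0.08,0,0,0,0,0,-1],[0.1,0,0,0,0,0,-1],[0.1,0,0,0,0,0,-1],[0.1,0,0,0,0,0,-1],[0.1,0,0,0,0,0,-1],[0.1,0,0,0,0,0,-1],[0.1,0,0,0,0,0,-1]]'
```

```text
clock: 10.65
position: [0.5923, -0.011, 0.0669]
ee_rot: [0.624, 0.782, -0.001, 0.001]
ft_force: [2.7, -11.0, -1.7]
grip_width: -0.0
grasp_force: 5.3
```

```bash
python3 -m pendant '[[0.02,0,0,0,0,0,-1],[0.04,0,0,0,0,0,-1],[0.06,0,0,0,0,0,-1],[0.08,0,0,0,0,0,-1],[0.1,0,0,0,0,0,-1],[0.1,0,0,0,0,0,-1],[0.1,0,0,0,0,0,-1],[0.1,0,0,0,0,0,-1],[0.1,0,0,0,0,0,-1],[0.1,0,0,0,0,0,-1]]'; python3 look.py | head -3
```

```text
clock: 11.9
position: [0.5921, -0.0108, 0.0673]
ee_rot: [0.625, 0.781, -0.002, 0.003]
ft_force: [5.8, -23.6, -0.2]
grip_width: 0.001
grasp_force: 11.9
wrist 35563 frame [572.8  77.1 149.8  18.7  12.9] 0.10959850178466617
  block top 15803 [582.3  32.9  53.   67.4  12.8]
   rear_face 0.88 [255. 221.] [0.588 0.001 0.051]
```

The bracket doesn't advance under 24 N, so it's home. Backing off and rising.

```bash
python3 -m pendant '[[-0.3,0,0,0,0,0,-1],[-0.7,0,0,0,0,0,-1],[-0.9,0,-0.5,0,0,0,-1],[-0.9,0,-1.3,0,0,0,-1],[-0.9,0,-2.2,0,0,0,-1],[-0.9,0,-3.1,0,0,0,-1],[-0.9,0,-4,0,0,0,-1],[-0.9,0,-4,0,0,0,-1],[-0.9,0,-4,0,0,0,-1],[-0.9,0,-4,0,0,0,-1]]'
python3 look.py|head -12
```

```text
clock: 14.05
position: [0.6004, -0.0473, 0.2652]
ee_rot: [0.623, 0.782, -0.001, -0.001]
ft_force: [0.7, -0.6, 0.2]
grip_width: -0.003
grasp_force: 0.0
wrist 6987 frame [571.3  86.2 149.8  38.1  12.8] 0.10957033846674585
  block top 2750 [582.6  33.5  51.4  65.5  12.7]
   rear_face 0.75 [ 92. 195.] [ 0.413 -0.127  0.051]
   rear_face 0.58 [258. 123.] [ 0.59  -0.     0.051]
scene 688 frame [559.5 135.8 151.2 146.1  12.2] 0.10934991996958493
  block top 277 [583.3  30.   53.2  67.3  11. ]
  paddle 119 [0.56145904 0.12851919 0.09552273] [0.09174638 0.09571652 0.09919046] [559.4 132.8  47.6  42.8  14.5]
   lever_pad 0.66 [298. 173.] [0.562 0.12  0.097]
   window 0.97 [300. 166.] [0.555 0.136 0.11 ]
   window 0.6 [289. 194.] [0.597 0.024 0.11 ]
   rear_face 0.81 [201. 208.] [ 0.401 -0.149  0.051]
   rear_face 0.77 [351. 164.] [0.657 0.305 0.051]
```

```bash
python3 -m pendant '[[0.3,0,0,0,0,0,-1],[0.7,0,0,0,0,0,-1],[1.1,0,0,0,0,0,-1],[1.5,0,0,0,0,0,-1],[1.8,0,0,0,0,0,-1],[2,0,0,0,0,0,-1],[2,0,0,0,0,0,-1],[2,0,0,0,0,0,-1],[2,0,0,0,0,0,-1],[2,0,0,0,0,0,-1]]'
python3 l2.py e.png | sed -n '1,7p;$p'
```

```text
clock: 16.2
position: [0.5786, 0.0496, 0.2668]
ee_rot: [0.623, 0.782, -0.0, 0.0]
ft_force: [0.3, 0.2, -0.2]
grip_width: 0.001
grasp_force: 0.0
wrist 16346 frame [559.9 135.4 150.4 136.8  13. ] 0.10958874479251976
  block top 2120 [583.4  30.2  50.9  58.7  12.9]
  paddle 1990 [0.56065753 0.13281595 0.09528614] [0.0917498  0.09536305 0.09842969] [560.2 135.   46.9  41.2  12.8]
   lever_pad 0.66 [254.  83.] [0.556 0.136 0.097]
   rear_face 0.84 [104. 261.] [ 0.412 -0.118  0.051]
   rear_face 0.66 [256. 205.] [0.588 0.002 0.051]
   stop 0.57 [258.  70.] [0.555 0.153 0.03 ]
[0.57850258 0.05010881 0.26684313] [ 0.10345363  0.31824436 -0.37827127] 17.1
```

View pics/e.png

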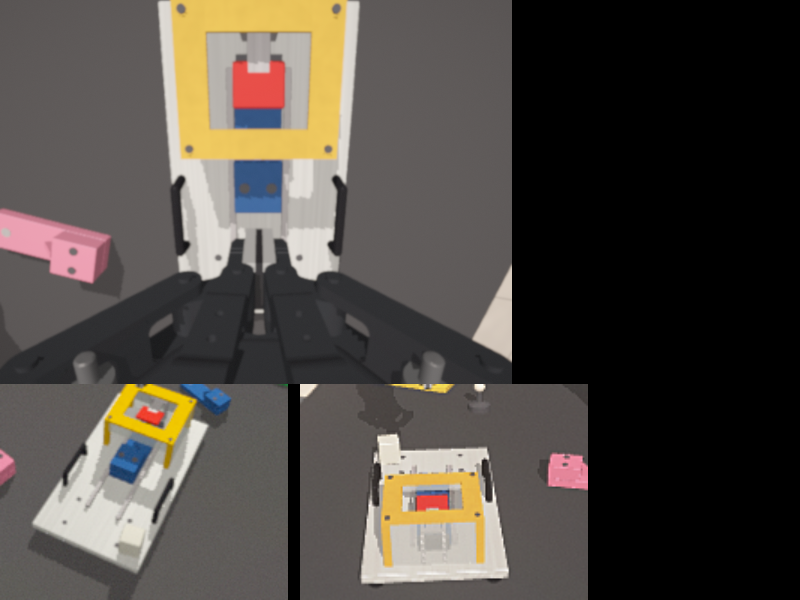

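The wrist picture shows the whole window (206–312, 32–130) with the red paddle at (258,85) and the bracket's tongue under it. Before descending I'll check the closed fingers' width against height above the tips, from this camera's depth.

```bash
python3 - <<'E'
from m import *
o=manip.get_obs(); c,im,d=shot('wrist')
P=cloud(c,im,d,d<.25); T=R.from_quat(o['ee_rot']).inv().apply(P-o['position'])*1000
for a in range(14,-70,-8):
    s=T[(T[:,2]<=a+2)&(T[:,2]>a-6)]
    if len(s): print(14-a,len(s),'x',np.round(np.percentile(s[:,0],[1,99])),'y',np.round(np.percentile(s[:,1],[1,99])))
E
python3 -m pendant '[[0.4,0,0,0,0,0,-1],[0.8,0,0,0,0,0,-1],[1.2,0,0,0,0,0,-1],[1.6,0,0,0,0,0,-1],[1.76,0,0,0,0,0,-1],[1.76,0,0.6,0,0,0,-1],[1.76,0,1.3,0,0,0,-1],[1.76,0,2,0,0,0,-1],[1.76,0,2.6,0,0,0,-1],[1.76,0,2.6,0,0,0,-1]]'
python3 -c "
from h import *
o=manip.get_obs(); print(o['position'],R.from_quat(o['ee_rot']).as_matrix()[:,2])
a=np.hstack([cv2.resize(shot(n)[1][s],(400,400)) for n,s in [('side',np.s_[160:260,180:280]),('scene',np.s_[110:210,250:350])]])
cv2.imwrite('pics/f.png',a[:,:,::-1])"
```

```text
0 59 x [ 7. 12.] y [-7.  9.]
8 377 x [ 7. 12.] y [-12.  14.]
16 461 x [ 7. 12.] y [-12.  14.]
24 544 x [ 7. 12.] y [-12.  14.]
32 743 x [-11.  12.] y [-11.  13.]
40 898 x [-8. 14.] y [-26.  29.]
48 2922 x [-8. 14.] y [-33.  36.]
56 5017 x [-8. 13.] y [-38.  41.]
64 4320 x [-8. 18.] y [-45.  48.]
72 8188 x [-6. 18.] y [-51.  53.]
80 9025 x [ 4. 18.] y [-57.  59.]
clock: 18.4
position: [0.5575, 0.1352, 0.1348]
ee_rot: [0.623, 0.782, -0.002, -0.001]
ft_force: [0.1, 0.5, -0.1]
grip_width: -0.002
grasp_force: 0.0
[0.55749174 0.13523273 0.13480022] [-0.00404016 -0.00130812 -0.99999098]
```

View pics/f.png

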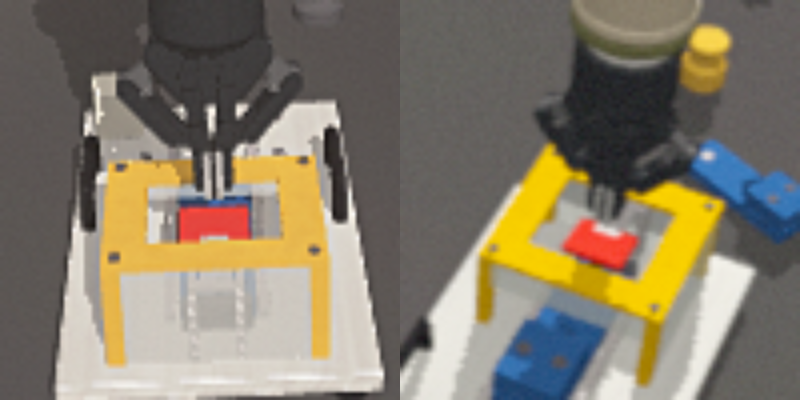

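Both views show the closed fingers centred over the window above the red paddle. At 34 mm depth they're only about ±14 mm wide, well clear. Pressing down.

```bash
python3 -m pendant '[[0,0,0.15,0,0,0,-1],[0,0,0.3,0,0,0,-1],[0,0,0.4,0,0,0,-1],[0,0,0.5,0,0,0,-1],[0,0,0.58,0,0,0,-1],[0,0,0.66,0,0,0,-1],[0,0,0.74,0,0,0,-1],[0,0,0.82,0,0,0,-1],[0,0,0.88,0,0,0,-1],[0,0,0.88,0,0,0,-1]]'
python3 -m pendant '[[0,0,0.02,0,0,0,-1],[0,0,0.04,0,0,0,-1],[0,0,0.06,0,0,0,-1],[0,0,0.08,0,0,0,-1],[0,0,0.1,0,0,0,-1],[0,0,0.1,0,0,0,-1],[0,0,0.1,0,0,0,-1],[0,0,0.1,0,0,0,-1],[0,0,0.1,0,0,0,-1],[0,0,0.1,0,0,0,-1]]'
```

```text
clock: 19.75
position: [0.559, 0.1356, 0.0927]
ee_rot: [0.623, 0.782, 0.0, 0.0]
ft_force: [0.2, -1.8, 1.7]
grip_width: 0.001
grasp_force: 1.0
clock: 21.0
position: [0.5593, 0.1359, 0.0905]
ee_rot: [0.623, 0.782, 0.001, 0.001]
ft_force: [-9.8, -5.7, 27.3]
grip_width: -0.001
grasp_force: 14.1
```

```bash
python3 -m pendant '[[0,0,0.02,0,0,0,-1],[0,0,0.04,0,0,0,-1],[0,0,0.06,0,0,0,-1],[0,0,0.06,0,0,0,-1],[0,0,0.06,0,0,0,-1],[0,0,0.06,0,0,0,-1],[0,0,0.06,0,0,0,-1],[0,0,0.06,0,0,0,-1],[0,0,0.06,0,0,0,-1],[0,0,0.06,0,0,0,-1]]'
```

```text
clock: 22.25
position: [0.5596, 0.136, 0.09]
ee_rot: [0.623, 0.782, 0.001, 0.001]
ft_force: [-20.8, -8.6, 51.8]
grip_width: 0.0
grasp_force: 25.6
```

Hard stop reached: 52 N and no further travel. Coming straight up, then back for a check.

```bash
python3 -m pendant '[[0,0,-0.2,0,0,0,-1],[0,0,-0.5,0,0,0,-1],[0,0,-0.9,0,0,0,-1],[0,0,-1.4,0,0,0,-1],[0,0,-2,0,0,0,-1],[0,0,-2.8,0,0,0,-1],[0,0,-3.6,0,0,0,-1],[-0.5,0,-3.6,0,0,0,-1],[-1,0,-3.6,0,0,0,-1],[-1.5,0,-3.6,0,0,0,-1]]'
python3 -m pendant '[[-0.5,0,0,0,0,0,-1],[-0.5,0,0,0,0,0,-1],[-0.5,0,0,0,0,0,-1],[-0.5,0,0,0,0,0,-1],[-0.5,0,0,0,0,0,-1],[-0.5,0,0,0,0,0,-1],[-0.5,0,0,0,0,0,-1],[-0.5,0,0,0,0,0,-1],[-0.5,0,0,0,0,0,-1],[-0.5,0,0,0,0,0,-1]]'
python3 l2.py g.png | sed -n '1,4p;/paddle/p;$p'
```

```text
clock: 23.5
position: [0.5756, 0.0625, 0.2649]
ee_rot: [0.623, 0.783, 0.0, -0.0]
ft_force: [0.2, 0.2, -0.2]
grip_width: 0.001
grasp_force: 0.0
clock: 24.75
position: [0.5812, 0.0384, 0.2648]
ee_rot: [0.623, 0.782, 0.0, 0.0]
ft_force: [0.3, -0.4, -0.4]
grip_width: -0.001
grasp_force: 0.0
wrist 14266 frame [561.2 129.6 149.9 124.3  13.1] 0.1095727186428154
  block top 2216 [583.1  31.2  51.1  60.5  12.9]
  paddle 1880 [0.56017919 0.13331679 0.0748317 ] [0.07084249 0.07476337 0.07906713] [559.7 135.3  47.7  42.   13. ]
  paddle 1880 [0.56017919 0.13331679 0.0748317 ] [0.07084249 0.07476337 0.07906713] [559.7 135.3  47.7  42.   13. ]
   lever_pad 0.97 [259.  69.] [0.56  0.137 0.097]
  paddle 78 [0.55842727 0.13895725 0.07648508] [0.07308173 0.07635402 0.08017336] [557.8 142.2  48.3  27.9  16.4]
[0.58120417 0.03843604 0.26483414] [-0.06311807  0.04721885  0.69342065] 25.65
```

View pics/g.png

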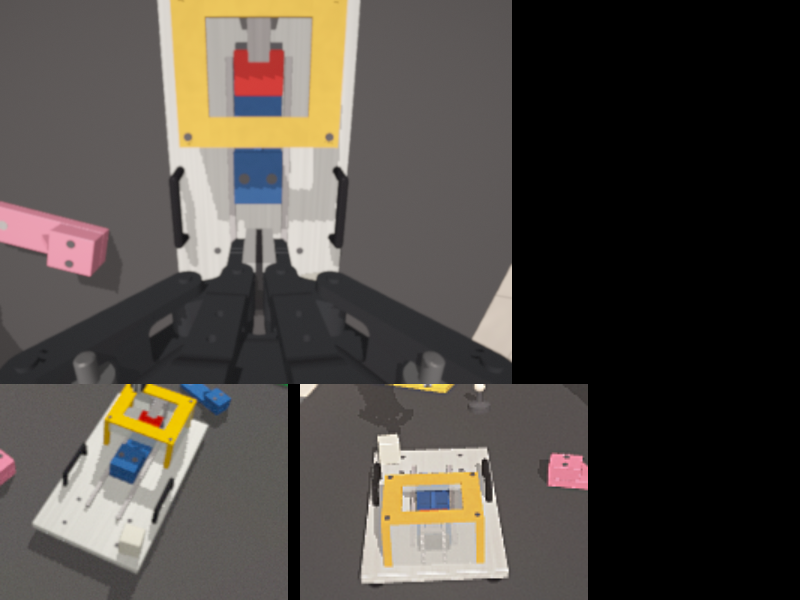

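The picture shows the paddle (258,72) 35 mm below the frame top, so it's fully down. The bracket is home and unmoved, the white block and other things are in place, and the robot is clear.

```bash
python3 -c "
from workcell import manip
print(manip.hand_in())"
```

```text
the job is handed in; nothing more can be done
None
```

I handed the job in at about 26 s: the blue bracket is home against the end stop and the red lever is fully down, with the robot clear above the fixture and no sign of contact with the guard or of the other things having moved.

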